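# Hold a project box square in its jig with a stubby driver

## Task

Take the blue driver out of its stand, put its tip into the recess of the captive knob on top of the project box, and with it push the box across the jig board until its long side lies flush along the aluminium fence. Finish while holding it there with one firm slanting push through the driver, against the fence and down on the board at once: keep gripping and pushing and do not let go. Only the driver may touch the box; the red driver and everything loose on the table stay where they are.

Things in the scene. Friction and masses are not known exactly. Their poses are not given: they have to be found in the camera images.
- blue_driver: Driver to use: blue round handle, 90 g, 90 mm long. Shank 9 mm thick, 32 mm long (last 3 mm taper to 6 mm); above it the handle, 28 mm thick, 58 mm long. Origin at the tip's end, z up the handle. Starts upright in a stand hole, tip down 4 mm above the table, the handle's shoulder on the stand's top, so the handle spans 36 to 94 mm above the table. Lift 35 mm straight up to clear the hole.
- driver_tip (a point): The centre of the end of the blue driver's tip.
- red_driver: The same driver with a red handle, in the other hole of the stand, 90 mm away from the blue one. Not to be used or moved.
- stand: Fixed wooden block 140 x 50 x 36 mm with two 12 mm holes in its top at x = -45 and +45 mm, 34 mm deep; origin at the centre of its underside, x along its length. Which hole holds which driver varies.
- box: Loose project box, blue, aluminium lid, 100 mm (x) x 60 mm (y) x 30 mm high, about 0.4 kg. Origin at the centre of its underside; its +y long side faces the fence. Starts on the jig board, 4 to 11 cm short of the fence, turned up to 0.25 rad from it. A black captive knob, 36 mm in diameter, 14 mm high, in the middle of the lid can spin but not come off.
- recess (a point): Centre of the mouth of the round recess in the captive knob, on the box's middle axis, 44 mm above its underside. Recess 14 mm in diameter, 12 mm deep (floor 32 mm above the box's underside): the 9 mm tip has 2.5 mm of play all round. Axes as the box.
- box_back (a point): The middle of the lower edge of the box's long side that is to touch the fence (box y = +30 mm). Its axes are those of the box.
- jig: Fixed jig: plywood board 240 mm (its x) x 200 mm (its y) on rubber feet, its top 16 mm above the table, with an aluminium fence along it. Origin at the centre of its underside on the table; +y points towards the fence.
- board: The plywood board of the jig, 12 mm thick; origin at the centre of its underside, 4 mm above the table; axes as the jig. The box slides on it easily (friction coefficient about 0.3), but pressing down makes it drag.
- fence: The aluminium fence of the jig, 240 mm long, 10 mm thick, its top 42 mm above the board (58 mm above the table). Its face towards the box is the upright plane through point fence_face. A firm hold here means about 10 N towards the fence and 10 N down.
- fence_face (a point): The middle of the lower edge of the fence's face, at board-top height, jig y = +80 mm. Its x runs along the fence, its +y points into the fence, square to its face, away from the box: the box must be pushed along this +y.
- solder_reel: Grey reel of solder, 56 mm in diameter, 30 mm high, loose on the table, to be left alone; origin at the centre of its underside.
- flux_tin: Small brass-coloured tin with a steel lid, 48 mm in diameter, 28 mm high, loose, to be left alone; origin at the centre of its underside.
- circuit_board: Blue circuit board 90 x 50 mm, about 18 mm high with its components, lying loose beyond the stand, to be left alone; origin at the centre of its underside.
There are look-alikes about, which are no part of the job. What is shaped like the blue_driver but yellow is not meant.

How it is judged:
On the way, in this order (a step that is already met when the one before it is completed fails the run):
1. the blue driver is gripped and lifted clear of its stand (z of driver_tip in the frame of stand above 0.04 m and contact force between the fingers and blue_driver above 1 N), for 0.2 s.
2. its tip is in the recess of the captive knob (z of driver_tip in the frame of recess below -0.006 m and x of driver_tip in the frame of recess between -0.007 and 0.007 m and y of driver_tip in the frame of recess between -0.007 and 0.007 m), for 0.2 s.
3. with the tip still in the recess, the box touches the fence (all of step 2 and contact force between box and fence above 1 N), for 0.1 s.
At the end, for the whole second after the job is handed in: The fingers hold the blue driver, its tip 6 mm or more deep in the recess; with it alone the box is pressed to the fence with over 3 N and to the board with over 7 N (weight included), within 3 mm of the fence, within 0.035 rad of parallel and of flat, and still (all of step 2 and contact force between the fingers and blue_driver above 2 N and contact force between blue_driver and box above 3 N and contact force between box and fence above 3 N and contact force between box and board above 7 N and y of box_back in the frame of fence_face above -0.003 m and angle between the y axis of box and the y axis of fence_face, either way round below 0.035 rad and angle between box's own z axis and vertical below 0.035 rad and z of box_back in the frame of fence_face below 0.003 m and linear speed of box below 0.01 m/s and contact force between each of the arm, the fingers and box below 0.5 N); the arm keeps its last pose, push and grip.
It fails at once if the arm or its fingers touch the box (contact force between any of the arm, the fingers and box above 1 N).
It fails at once if the red driver is moved (distance of red_driver from where it was at the start of the episode above 0.02 m).
It fails at once if a bystander on the table is moved (distance of any of solder_reel, flux_tin, circuit_board from where it was at the start of the episode above 0.02 m).
It also fails if it takes over 42 s, if anything falls off the work surface, if the arm or the gripper's body presses on something with over 40 N, if the wrist force passes 120 N, or if a joint passes its speed limit or range.

## Robot

A 6-joint arm with a two-finger parallel gripper is mounted at the origin on the work surface. World frame = base frame: x ahead of the robot, y to its left, z up, the work surface at z = 0. Lengths are in m, angles in rad, forces in N, time in s.
With the tool pointing down it reaches from about 0.375 to 0.9 m from the base axis. Payload 3.1 kg.
Tool frame: the origin (TCP) lies midway between the tips of the shut fingers; the grasp point (between the pads) lies 19 mm behind it; x points along the fingers, z is the direction in which the jaws open and shut, and the axes are right-handed (so a half turn about x gives the same grasp; the last joint's range is limited). The gripper opens to 85 mm and grips with 20 to 120 N. Pads are 22 mm wide; open, the fingers measure 114 mm over their backs; the gripper's body (76 mm by 85 mm) begins 54 mm behind the grasp point. The pads swing forward as they close: fully open they stand 13 mm farther back than shut.
Start: joints at [1.071, 0.527, 1.433, -0, 1.181, -0.178], TCP at [0.197, 0.593, 0.231] pointing down, gripper open.
Joint ranges: [-3.08, 3.08], [-0.75, 2.2], [0.22, 2.44], [-1.43, 4.57], [0, 2.65], [-2.85, 2.85]. Speed limits (rad/s): [2.79, 2.79, 3.14, 3.14, 3.14, 3.14].

## Interface

Orientations are given as a unit quaternion [x, y, z, w].
In Python, from station import telemetry, optics, manip gives the robot as it stands.
- The arm moves only by the tool step_arm, never from a script. Its argument "commands" is a list of rows, each a list of 4 numbers: the shift along the tool's x, y, z in m, then the turn about the tool's x in rad. A call has 1 to 8 rows; each row is the pose to reach, as a shift and turn from the pose measured when the call began, along the tool's axes at that moment; what a row does not reach only later rows make up. A row lasts 1/12 s, in which the tool goes at most 41.7 mm and 7.16 degrees, less where a joint would pass 70% of its speed; a pose out of reach is approached as far as the arm can. A call with a gripper value outside its range is refused whole. "jaw" is the finger opening in m, from 0 to 0.0854, set as the call begins (left out, the last holds). The fingers move at their own pace and stop on an object; "grip_force" is the grip in N (left out, the last holds). Time passes only in rows, so rows that repeat a pose let the fingers close. It gives the time, the measured TCP pose, the force and the opening at its end, in the units of the state.
- telemetry.sense(): the state, without advancing time (a new reading comes with each control period).
- optics.snapshot(name): name is "scene" or "top"; returns the picture (420x560x3 uint8, red, green, blue); there is no depth.
- optics.camera_params(name): a dict with "mtx" (3x3 intrinsics, pixels), "origin" and "attitude" of the camera in the world. Camera axes: x right, y down, z forward; pixel columns grow to the right and rows downward; lengths in m; the calibration is good to about 2 mm. A picture is of the moment at which its call begins. camera_params takes no time and is no camera call.
- manip.sign_off(): hands the job in, once; it reports no verdict.
The state is a dict: "t": time; "q": joint angles; "qd": joint speeds; "tau": joint torques, N m; "tcp_pos": TCP position; "tool_rot": TCP orientation; "force": force on the tool from outside, world axes, zero at the start; "ft_torque": the same for the moment, N m; "finger_gap": opening from 0.0 (shut) to 1.0 (fully open).
Only numpy, scipy, OpenCV 4.12 (cv2) and the standard library are available. Lean on these libraries where they do the work, as an engineer would, in place of code of your own. Each camera call takes 0.05 s, during which the arm holds its last target.

## Working session

There is one attempt and no reset: what is moved stays moved. The work goes in short steps, Python scripts to look and compute and a tool call to move; the robot and the scene stay as the last step left them, time stands still between calls to the robot, and variables do not carry over. Pictures are saved under pics/ and viewed, and the job is handed in when it is done.

Besides the shell and the picture viewer there is one more tool, called after "Emit:" by a JSON object that holds its "api" and its "payload", one argument or row to a line. step_arm: Moves the arm, as the interface text tells. Its arguments: {"type":"object","properties":{"commands":{"type":"array","items":{"type":"array","items":{"type":"number"}}},"jaw":{"type":"number"},"grip_force":{"type":"number"}},"required":["commands"]}

```bash
ls; mkdir -p pics; python3 - <<'E'
from station import telemetry, optics, manip
import cv2, numpy as np
s=telemetry.sense()
for k,v in s.items(): print(k,np.round(v,4))
for n in ("scene","top"):
    im=optics.snapshot(n); cv2.imwrite(f"pics/{n}0.png",im[:,:,::-1]); 
    p=optics.camera_params(n); print(n,{k:np.round(v,4).tolist() for k,v in p.items()})
E
```

```text
pics
t 0.0
q [ 1.0715  0.5285  1.4339  0.      1.1814 -0.1785]
qd [-0.0007  0.0018  0.0009 -0.0001 -0.0003 -0.    ]
tau [ 5.00000e-04 -4.42350e+01 -1.78024e+01 -3.00000e-04  8.60000e-03
  0.00000e+00]
tcp_pos [0.1967 0.5925 0.2303]
tool_rot [-0.4141  0.5741  0.4134  0.5727]
force [-0.1311 -0.8114 -0.1898]
ft_torque [-0.0189  0.009  -0.0093]
finger_gap 0.9993
scene {'mtx': [[482.1821, 0.0, 275.7038], [0.0, 482.1821, 210.6029], [0.0, 0.0, 1.0]], 'origin': [1.1912, 0.3664, 0.8231], 'attitude': [0.4102, 0.8299, -0.3413, -0.1627]}
top {'mtx': [[506.9884, 0.0, 282.7558], [0.0, 506.9884, 211.3591], [0.0, 0.0, 1.0]], 'origin': [0.3146, -0.0718, 1.3461], 'attitude': [-0.669, 0.7338, -0.0877, 0.0795]}
```

View pics/scene0.png

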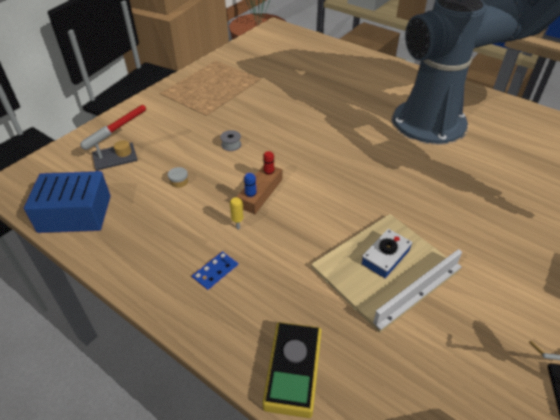

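View pics/top0.png

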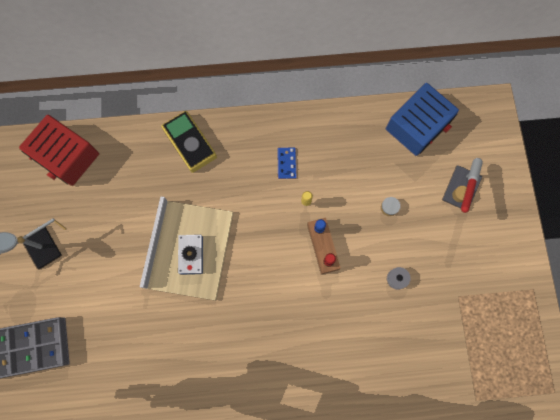

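The scene picture shows the stand near (262,188) with a blue-handled driver at (250,184) and a red one at (268,162). A yellow look-alike stands loose at (237,210). In the top picture blue is at (320,227), red at (330,259) and yellow at (307,198). The jig is at (190,250) with the fence on its left side. Next I'll enlarge these areas.

```bash
cat > h.py <<'E'
import numpy as np, cv2
from scipy.spatial.transform import Rotation as R
from station import telemetry, optics
def cam(n):
    p=optics.camera_params(n); return np.array(p["mtx"]),np.array(p["origin"]),R.from_quat(p["attitude"]).as_matrix()
def proj(n,P):
    K,o,A=cam(n); c=(np.atleast_2d(P)-o)@A; u=c@K.T; return u[:,:2]/u[:,2:]
def back(n,uv,z):
    K,o,A=cam(n); uv=np.atleast_2d(uv); d=np.c_[uv,np.ones(len(uv))]@np.linalg.inv(K).T@A.T
    return o+d*((z-o[2])/d[:,2])[:,None]
def crop(im,x0,y0,w,h,s,out):
    c=cv2.resize(im[y0:y0+h,x0:x0+w,::-1],None,fx=s,fy=s,interpolation=cv2.INTER_CUBIC); cv2.imwrite(out,c)
E
python3 - <<'E'
from h import *
print(proj("top",[[0,0,0],[0.197,0.593,0.231]]),proj("scene",[[0,0,0],[0.197,0.593,0.231]]))
t=cv2.imread("pics/top0.png")[:,:,::-1]; s=cv2.imread("pics/scene0.png")[:,:,::-1]
crop(t,135,190,110,120,5,"pics/t_jig.png"); crop(t,275,180,80,100,6,"pics/t_stand.png")
crop(s,305,205,165,125,4.8,"pics/s_jig.png"); crop(s,220,145,80,100,6,"pics/s_stand.png")
E
```

```text
[[264.91456032 469.29551308]
 [-34.60963193 423.39663815]] [[428.82658245 121.03056153]
 [713.94903413 180.43909897]]
```

View pics/t_jig.png

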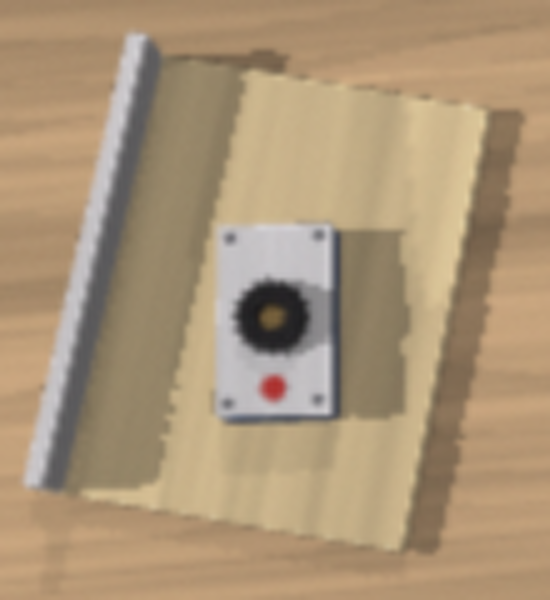

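View pics/t_stand.png

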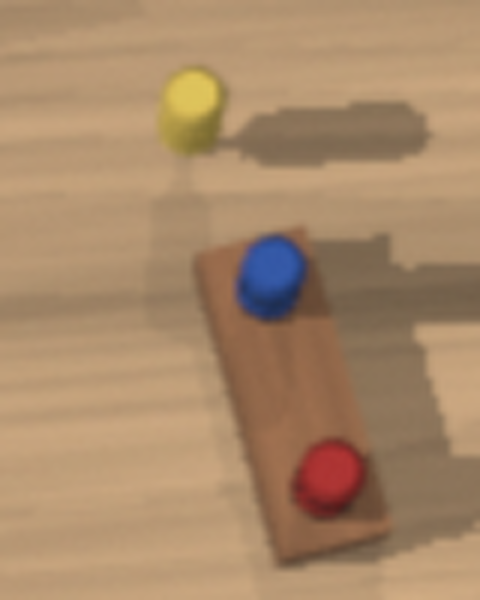

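View pics/s_jig.png

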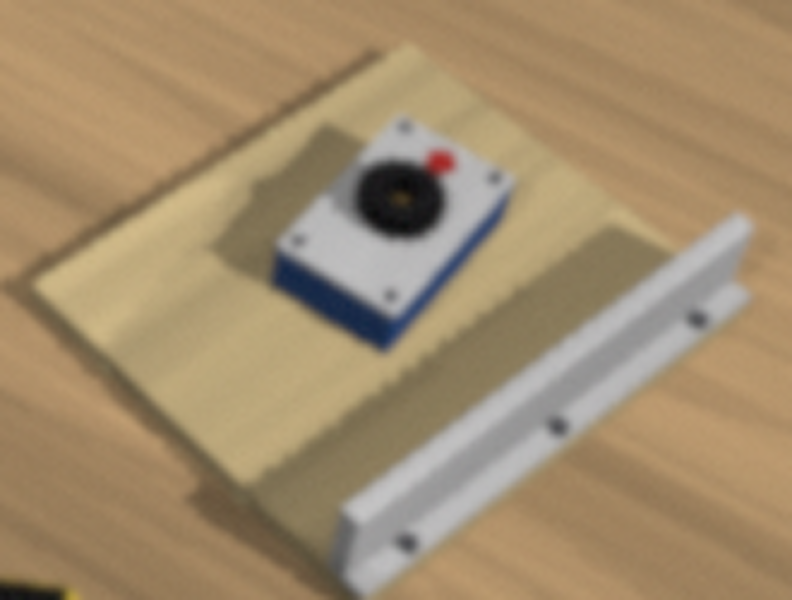

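View pics/s_stand.png

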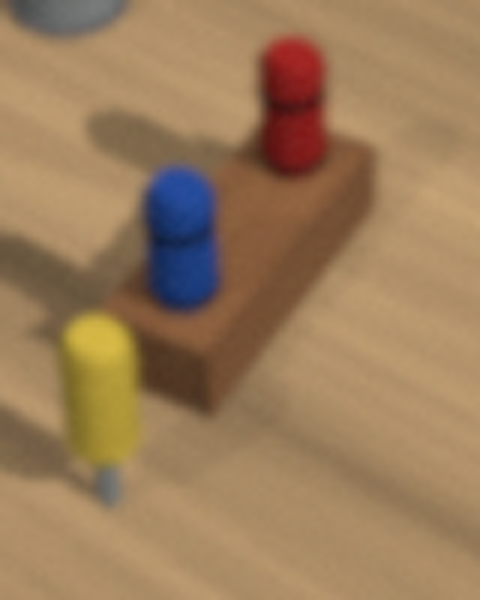

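```bash
cat > fit.py <<'E'
from h import *
from scipy.optimize import least_squares
def px(p,x0,y0,s): return np.array([x0,y0])+(np.atleast_2d(p)+.5)/s-.5
tj=lambda p:px(p,135,190,5); ts=lambda p:px(p,275,180,6); sj=lambda p:px(p,305,205,4.8); ss=lambda p:px(p,220,145,6)
def T(v,L): 
    c,s=np.cos(v[2]),np.sin(v[2]); L=np.atleast_2d(L); return np.c_[v[0]+c*L[:,0]-s*L[:,1],v[1]+s*L[:,0]+c*L[:,1],L[:,2]]
def fit(obs,v0):
    # obs: list (cam, local pts, pixels)
    f=lambda v:np.concatenate([(proj(n,T(v,L))-uv).ravel() for n,L,uv in obs])
    r=least_squares(f,v0,loss="soft_l1"); print(np.round(r.x,4),"res",np.round(r.fun.reshape(-1,2),1).tolist()); return r.x
E
python3 - <<'E'
from fit import *
print("blue top",back("top",ts((274,266)),.094),"red",back("top",ts((332,470)),.094))
print("blue scene base",back("scene",ss((185,293)),.036))
print("knob",back("top",tj((272,317)),.060),back("scene",sj((401,198)),.060))
b=back("top",tj([(216,226),(332,224),(336,414),(217,415)]),.046);print("box",b)
print("fence ends",back("top",tj([(130,33),(25,487)]),.058),"board",back("top",tj([(487,108),(404,551)]),.016))
print("stand",back("top",ts([(195,255),(303,227),(388,530),(280,562)]),.036))
for n,uv in (("reel",(399,278)),("tin",(391,206)),("pcb",(287,163)),("yellow",(307,196))): print(n,back("top",uv,.03))
E
```

```text
blue top [[ 0.57482856 -0.19195114  0.094     ]] red [[ 0.48668634 -0.20639818  0.094     ]]
blue scene base [[ 0.57580789 -0.19345764  0.036     ]]
knob [[0.53721133 0.14753874 0.06      ]] [[0.54418841 0.1508889  0.06      ]]
box [[0.59021124 0.17666306 0.046     ]
 [0.58569062 0.11634994 0.046     ]
 [0.48645653 0.11972412 0.046     ]
 [0.49157355 0.18048287 0.046     ]]
fence ends [[0.69524946 0.21490564 0.058     ]
 [0.46256311 0.27618157 0.058     ]] board [[0.64790232 0.03390507 0.016     ]
 [0.41629474 0.09298178 0.016     ]]
stand [[ 0.5950239  -0.1633809   0.036     ]
 [ 0.60321899 -0.21220907  0.036     ]
 [ 0.46653451 -0.23371999  0.036     ]
 [ 0.45711943 -0.18579712  0.036     ]]
reel [[ 0.42697828 -0.38539709  0.03      ]]
tin [[ 0.61943495 -0.39214121  0.03      ]]
pcb [[ 0.76582144 -0.12625927  0.03      ]]
yellow [[ 0.66777882 -0.1710195   0.03      ]]
```

```bash
python3 - <<'E'
from fit import *
print("stand");st=fit([("top",[(70,25,36),(70,-25,36),(-70,-25,36),(-70,25,36)]/np.array(1e3),ts([(195,255),(303,227),(388,530),(280,562)])),
 ("scene",[(70,25,36),(70,25,0),(-70,25,36)]/np.array(1e3),ss([(212,350),(212,415),(378,152)]))],[.53,-.2,0.15])
print("holes",T(st,[[.045,0,0],[-.045,0,0]]))
print("box");bx=fit([("top",[(50,30,46),(50,-30,46),(-50,-30,46),(-50,30,46),(0,0,60)]/np.array(1e3),tj([(216,226),(332,224),(336,414),(217,415),(272,317)])),
 ("scene",[(50,30,46),(50,-30,46),(-50,-30,46),(-50,30,46),(0,0,60),(50,30,16)]/np.array(1e3),sj([(387,318),(276,250),(405,118),(515,182),(401,198),(386,350)]))],[.54,.15,-.04])
print("jig");jg=fit([("top",[(120,-100,16),(-120,-100,16),(120,90,58),(-120,90,58)]/np.array(1e3),tj([(487,108),(404,551),(130,33),(25,487)])),
 ("scene",[(120,-100,16),(-120,-100,16),(120,80,58),(120,90,58),(-120,90,58)]/np.array(1e3),sj([(33,285),(408,43),(343,510),(360,520),(750,222)]))],[.53,.1,-.25])
# box in jig frame
c,s=np.cos(jg[2]),np.sin(jg[2]);d=bx[:2]-jg[:2];print("box in jig",c*d[0]+s*d[1],-s*d[0]+c*d[1],bx[2]-jg[2])
E
```

```text
stand
[ 0.5307 -0.1993  0.1569] res [[0.1, -0.3], [0.3, -0.2], [0.5, 0.4], [-0.1, -0.2], [-0.2, 0.6], [0.5, 0.5], [0.5, -1.2]]
holes [[ 0.57512468 -0.19227912  0.        ]
 [ 0.48623032 -0.20634299  0.        ]]
box
[ 0.5395  0.149  -0.0626] res [[0.3, -0.4], [0.1, -0.7], [-1.0, -0.4], [-0.6, 0.1], [-0.6, -0.8], [1.6, -0.4], [-0.3, -1.5], [-1.1, -1.1], [0.4, -0.8], [0.3, -1.8], [-0.4, 1.9]]
jig
[ 0.5574  0.1593 -0.253 ] res [[0.5, -0.3], [0.2, 0.0], [-0.6, -0.2], [-0.1, -0.4], [-0.4, -0.4], [-0.3, -0.6], [-0.1, -0.9], [0.4, 0.7], [1.0, 0.0]]
box in jig -0.014702640558533993 -0.014460139335595777 0.19039517223766309
```

```bash
cat >> h.py <<'E'
def plan(goal,yaw=None,yaw_mod=np.pi):
    """shift in tool axes to goal TCP; yaw = world angle wanted of the tool z axis"""
    s=telemetry.sense(); M=R.from_quat(s["tool_rot"]).as_matrix(); p=np.array(s["tcp_pos"])
    print("t",s["t"],"tcp",p.round(4),"x",M[:,0].round(3),"zyaw",round(float(np.arctan2(M[1,2],M[0,2])),4),"gap",round(s["finger_gap"],3),"F",np.round(s["force"],2),"q",np.round(s["q"],2))
    print("shift",(M.T@(np.array(goal)-p)).round(4))
    if yaw is not None:
        cur=np.arctan2(M[1,2],M[0,2]); d=(yaw-cur+yaw_mod/2)%yaw_mod-yaw_mod/2
        print("turn about x",round(float(-d),4),"(x down: -dyaw)")
E
python3 - <<'E'
from h import *
plan([.5752,-.1925,.2],1.318)
E
```

```text
t 0.1 tcp [0.1967 0.5925 0.2304] x [-0.001 -0.002 -1.   ] zyaw 1.25 gap 0.998 F [-0.53  0.68 -0.92] q [ 1.07  0.53  1.43 -0.    1.18 -0.18]
shift [ 0.0314 -0.6067 -0.6256]
turn about x -0.068 (x down: -dyaw)
```

Candidates for the blue driver, in the top picture: the blue-handled driver in the stand (320,227), the red one in the stand (330,259), the loose yellow one (307,198), and the blue circuit board (287,163). I choose (320,227). The close crop confirms a blue round handle in the stand hole.

Emit:
{"api": "step_arm", "payload": {
  "commands": [
    [0.02,-0.607,-0.626,-0.068],
    [0.02,-0.607,-0.626,-0.068],
    [0.02,-0.607,-0.626,-0.068],
    [0.02,-0.607,-0.626,-0.068],
    [0.02,-0.607,-0.626,-0.068],
    [0.02,-0.607,-0.626,-0.068],
    [0.02,-0.607,-0.626,-0.068],
    [0.02,-0.607,-0.626,-0.068]
  ],
  "jaw": 0.07
}}

```text
t: 0.77
tcp_pos: [0.3417, 0.291, 0.2236]
tool_rot: [-0.433, 0.56, 0.433, 0.558]
force: [1.2, 0.5, 0.7]
finger_gap: 0.826
```

```bash
python3 -c "
from h import *
plan([.5752,-.1925,.2],1.318)"
```

```text
t 0.7667 tcp [0.3417 0.291  0.2236] x [-0.001 -0.002 -1.   ] zyaw 1.3186 gap 0.826 F [1.19 0.49 0.66] q [ 0.46  0.3   1.86 -0.    0.97 -0.86]
shift [ 0.0242 -0.3468 -0.4099]
turn about x 0.0006 (x down: -dyaw)
```

Emit:
{"api": "step_arm", "payload": {
  "commands": [
    [0.024,-0.347,-0.41,0],
    [0.024,-0.347,-0.41,0],
    [0.024,-0.347,-0.41,0],
    [0.024,-0.347,-0.41,0],
    [0.024,-0.347,-0.41,0],
    [0.024,-0.347,-0.41,0],
    [0.024,-0.347,-0.41,0],
    [0.024,-0.347,-0.41,0]
  ]
}}

```text
t: 1.43
tcp_pos: [0.4862, -0.0093, 0.2089]
tool_rot: [-0.433, 0.56, 0.433, 0.558]
force: [1.5, -0.2, 0.8]
finger_gap: 0.82
```

Emit:
{"api": "step_arm", "payload": {
  "commands": [
    [0,-0.13,-0.15,0],
    [0,-0.13,-0.15,0],
    [0,-0.13,-0.15,0]
  ]
}}

```text
t: 1.68
tcp_pos: [0.5415, -0.1214, 0.2087]
tool_rot: [-0.433, 0.56, 0.433, 0.558]
force: [0.8, -0.0, 0.8]
finger_gap: 0.82
```

```bash
python3 -c "
from h import *
plan([.5752,-.1925,.13],1.318)"
```

```text
t 1.6833 tcp [ 0.5415 -0.1214  0.2087] x [-0.003 -0.001 -1.   ] zyaw 1.3173 gap 0.82 F [ 0.82 -0.05  0.76] q [-0.42  0.46  1.63 -0.    1.05 -1.74]
shift [ 0.0787 -0.0507 -0.0603]
turn about x -0.0007 (x down: -dyaw)
```

Emit:
{"api": "step_arm", "payload": {
  "commands": [
    [0.02,-0.0507,-0.0603,0],
    [0.04,-0.0507,-0.0603,0],
    [0.06,-0.0507,-0.0603,0],
    [0.078,-0.0507,-0.0603,0],
    [0.078,-0.0507,-0.0603,0],
    [0.078,-0.0507,-0.0603,0]
  ]
}}

```text
t: 2.18
tcp_pos: [0.5741, -0.192, 0.1293]
tool_rot: [-0.431, 0.561, 0.434, 0.558]
force: [0.7, -0.5, -0.9]
finger_gap: 0.816
```

```bash
python3 - <<'E'
from h import *
plan([.5752,-.1925,.048],1.318)
for n,b in (("top",(265,170,100,110)),("scene",(205,120,110,100))):
    im=optics.snapshot(n); crop(im,*b,5.4,f"pics/{n}1.png")
E
```

```text
t 2.1833 tcp [ 0.5741 -0.192   0.1293] x [-0.006  0.001 -1.   ] zyaw 1.317 gap 0.816 F [ 0.7  -0.5  -0.93] q [-0.51  0.63  1.57 -0.    0.95 -1.82]
shift [ 0.0813 -0.0017 -0.0001]
turn about x -0.001 (x down: -dyaw)
```

View pics/top1.png

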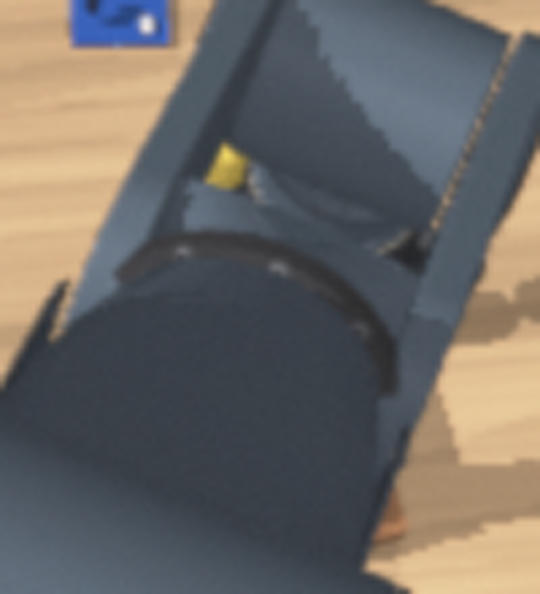

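View pics/scene1.png

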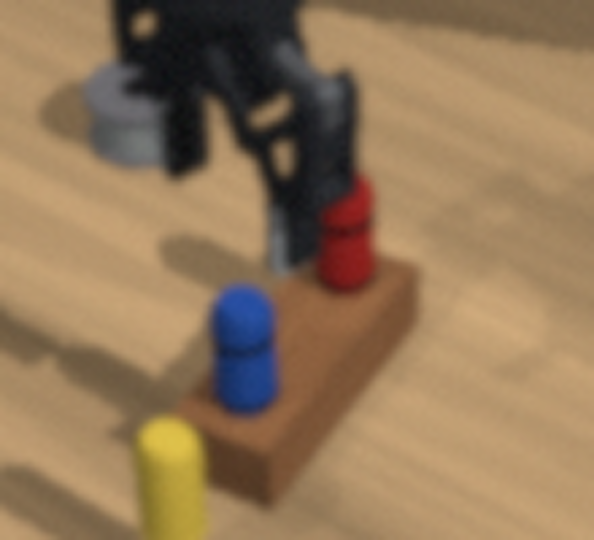

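```bash
python3 - <<'E'
from h import *
u=np.array([np.sin(.253),np.cos(.253)])
for z in (.094,.128):
  P=[[.5741+k*u[0],-.192+k*u[1],z] for k in (-.035,0,.035)]
  p=(proj("scene",P)-[205,120]+.5)*5.4-.5; print(z,p.round(0).tolist())
E
```

```text
0.094 [[199.0, 256.0], [246.0, 298.0], [295.0, 342.0]]
0.128 [[194.0, 195.0], [242.0, 237.0], [293.0, 280.0]]
```

The arm is centred over the blue driver: the finger tips are at (185,170) and (285,262) in the crop, either side of the handle axis at (243,350). I'll go down now.

Emit:
{"api": "step_arm", "payload": {
  "commands": [
    [0.02,-0.0017,0,0],
    [0.04,-0.0017,0,0],
    [0.06,-0.0017,0,0],
    [0.075,-0.0017,0,0],
    [0.084,-0.0017,0,0],
    [0.084,-0.0017,0,0],
    [0.084,-0.0017,0,0]
  ]
}}

```text
t: 2.87
tcp_pos: [0.5779, -0.1928, 0.0486]
tool_rot: [-0.434, 0.559, 0.433, 0.558]
force: [-0.3, -0.0, 0.1]
finger_gap: 0.818
```

```bash
python3 - <<'E'
from h import *
plan([.5752,-.1925,.045],1.318)
for n,b in (("scene",(205,120,110,100)),):
    im=optics.snapshot(n); crop(im,*b,5.4,f"pics/{n}2.png")
E
```

```text
t 2.8667 tcp [ 0.5779 -0.1928  0.0486] x [-0.    -0.002 -1.   ] zyaw 1.3187 gap 0.818 F [-0.31 -0.05  0.09] q [-0.5   0.75  1.6  -0.    0.78 -1.82]
shift [ 0.0036  0.0026 -0.0004]
turn about x 0.0007 (x down: -dyaw)
```

View pics/scene2.png

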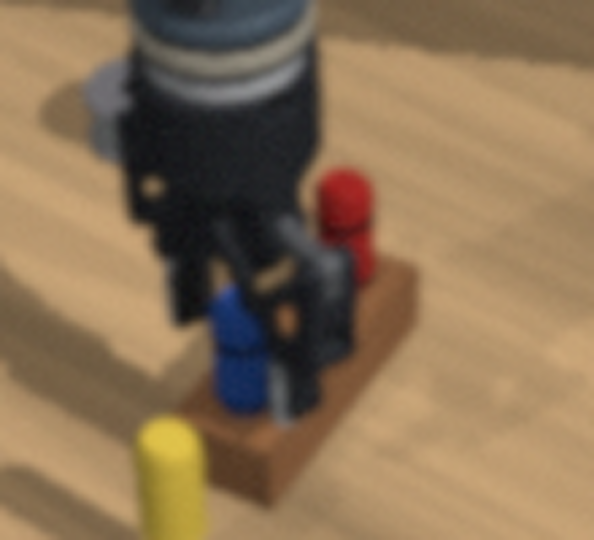

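Emit:
{"api": "step_arm", "payload": {
  "commands": [
    [0.003,0.0026,0,0],
    [0.003,0.0026,0,0],
    [0.003,0.0026,0,0]
  ]
}}

```text
t: 3.17
tcp_pos: [0.5759, -0.1925, 0.0469]
tool_rot: [-0.434, 0.559, 0.432, 0.559]
force: [0.4, -0.5, 0.2]
finger_gap: 0.825
```

Emit:
{"api": "step_arm", "payload": {
  "commands": [
    [0,0,0,0],
    [0,0,0,0],
    [0,0,0,0],
    [0,0,0,0],
    [0,0,0,0],
    [0,0,0,0],
    [0,0,0,0],
    [0,0,0,0]
  ],
  "jaw": 0.0,
  "grip_force": 100
}}

```text
t: 3.83
tcp_pos: [0.5761, -0.1926, 0.0473]
tool_rot: [-0.435, 0.559, 0.432, 0.559]
force: [-0.7, -0.4, 5.3]
finger_gap: 0.304
```

```bash
python3 - <<'E'
from h import *
plan([.5752,-.1925,.145],1.318)
im=optics.snapshot("scene"); crop(im,205,120,110,100,5.4,f"pics/scene3.png")
E
```

```text
t 3.8333 tcp [ 0.5761 -0.1926  0.0473] x [ 0.002 -0.004 -1.   ] zyaw 1.3186 gap 0.304 F [-0.73 -0.4   5.31] q [-0.51  0.75  1.61 -0.    0.77 -1.82]
shift [-0.0977  0.0006 -0.0004]
turn about x 0.0006 (x down: -dyaw)
```

View pics/scene3.png

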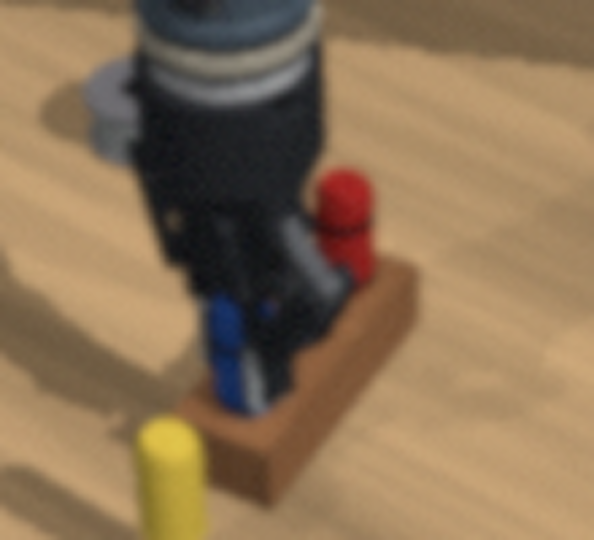

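Emit:
{"api": "step_arm", "payload": {
  "commands": [
    [-0.012,0,0,0],
    [-0.024,0,0,0],
    [-0.04,0,0,0],
    [-0.055,0,0,0],
    [-0.075,0,0,0],
    [-0.1,0,0,0],
    [-0.12,0,0,0],
    [-0.12,0,0,0]
  ]
}}

```text
t: 4.55
tcp_pos: [0.5785, -0.1935, 0.1726]
tool_rot: [-0.438, 0.558, 0.428, 0.56]
force: [0.9, 0.4, -0.1]
finger_gap: 0.303
```

Emit:
{"api": "step_arm", "payload": {
  "commands": [
    [0,0,0,0],
    [0,0,0,0],
    [0,0,0,0],
    [0,0,0,0]
  ]
}}

```text
t: 4.88
tcp_pos: [0.5777, -0.1931, 0.1714]
tool_rot: [-0.437, 0.558, 0.429, 0.56]
force: [0.0, -0.4, -1.3]
finger_gap: 0.31
```

```bash
python3 - <<'E'
from h import *
plan([.5395,.1490,.165],1.318)
im=optics.snapshot("scene"); crop(im,185,70,140,150,4,f"pics/scene4.png")
E
```

```text
t 4.8833 tcp [ 0.5777 -0.1931  0.1714] x [ 0.009 -0.007 -1.   ] zyaw 1.3187 gap 0.31 F [ 0.05 -0.38 -1.34] q [-0.5   0.57  1.54 -0.    1.02 -1.82]
shift [0.0036 0.1224 0.3218]
turn about x 0.0007 (x down: -dyaw)
```

View pics/scene4.png

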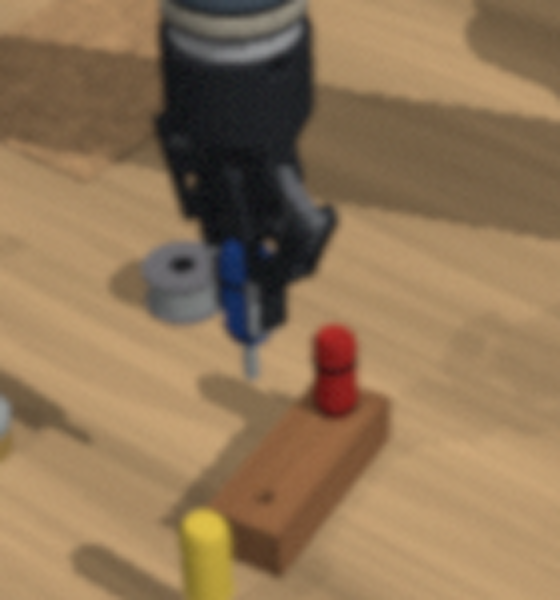

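Driver lifted clear: its shank shows at crop (252,362), the blue hole is empty at (265,497), and red is undisturbed.

Emit:
{"api": "step_arm", "payload": {
  "commands": [
    [0.003,0.1224,0.3218,0],
    [0.003,0.1224,0.3218,0],
    [0.003,0.1224,0.3218,0],
    [0.003,0.1224,0.3218,0],
    [0.003,0.1224,0.3218,0],
    [0.003,0.1224,0.3218,0],
    [0.003,0.1224,0.3218,0],
    [0.003,0.1224,0.3218,0]
  ]
}}

```text
t: 5.6
tcp_pos: [0.5399, 0.1394, 0.1649]
tool_rot: [-0.437, 0.559, 0.43, 0.559]
force: [0.3, 1.8, -0.1]
finger_gap: 0.302
```

```bash
python3 - <<'E'
from h import *
plan([.5395,.1490,.13],1.318)
E
```

```text
t 5.6 tcp [0.5399 0.1394 0.1649] x [ 0.007 -0.007 -1.   ] zyaw 1.3184 gap 0.302 F [ 0.29  1.77 -0.13] q [ 0.06  0.52  1.67 -0.01  0.94 -1.26]
shift [0.0348 0.003  0.0093]
turn about x 0.0004 (x down: -dyaw)
```

Emit:
{"api": "step_arm", "payload": {
  "commands": [
    [0.02,0.003,0.009,0],
    [0.04,0.003,0.009,0],
    [0.04,0.003,0.009,0],
    [0.04,0.003,0.009,0],
    [0.04,0.003,0.009,0]
  ]
}}

```text
t: 6.02
tcp_pos: [0.5399, 0.1481, 0.125]
tool_rot: [-0.436, 0.559, 0.429, 0.559]
force: [-0.4, -0.3, -0.5]
finger_gap: 0.308
```

```bash
python3 - <<'E'
from h import *
plan([.5395,.1490,.13],1.318)
im=optics.snapshot("scene"); cv2.imwrite("pics/scene5.png",im[:,:,::-1]); crop(im,345,160,90,70,8,f"pics/scene5c.png")
im=optics.snapshot("top"); crop(im,135,190,110,120,5,f"pics/top5.png")
E
```

```text
t 6.0167 tcp [0.5399 0.1481 0.125 ] x [ 0.007 -0.007 -1.   ] zyaw 1.3176 gap 0.308 F [-0.44 -0.27 -0.51] q [ 0.07  0.59  1.7  -0.01  0.85 -1.24]
shift [-0.0051  0.0006  0.0007]
turn about x -0.0004 (x down: -dyaw)
```

View pics/scene5.png

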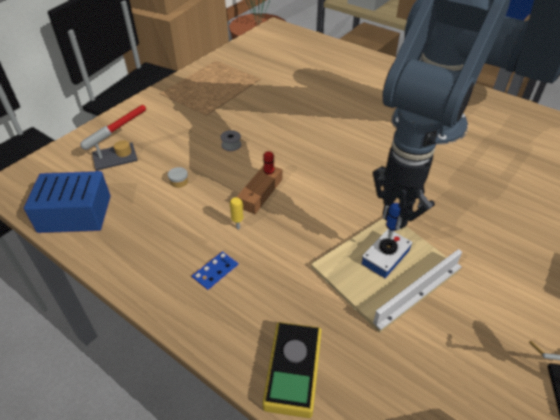

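View pics/scene5c.png

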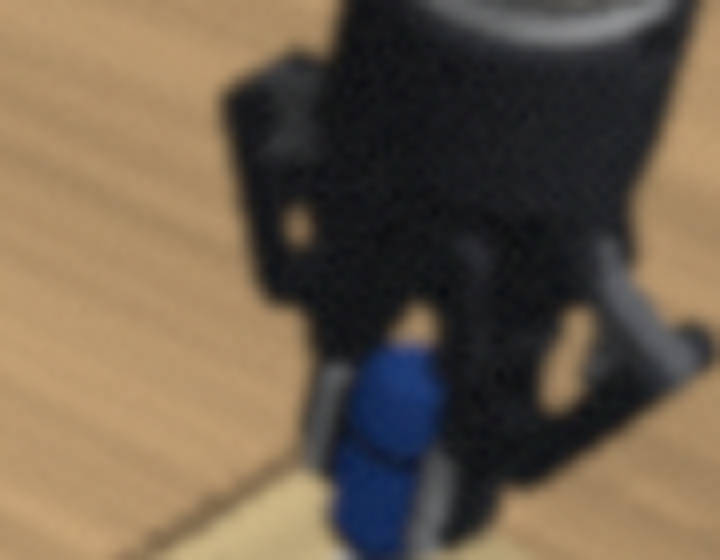

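View pics/top5.png

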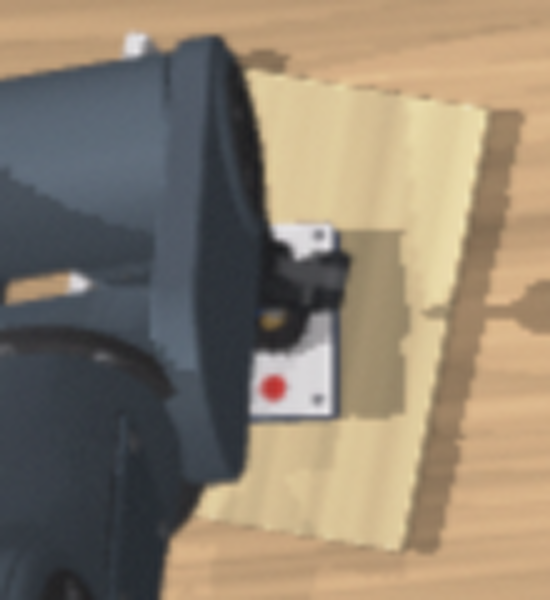

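```bash
python3 - <<'E'
from h import *
im=cv2.imread("pics/scene5.png")[:,:,::-1]; crop(im,355,195,70,60,11,f"pics/scene5d.png")
P=[[.5399,.1481,z] for z in (.082,.114,.172)]
print(((proj("scene",P)-[355,195]+.5)*11-.5).round(0).tolist(),((proj("scene",[[.5395,.149,.06],[.5372,.1475,.06]])-[355,195]+.5)*11-.5).round(0))
E
```

```text
[[386.0, 466.0], [414.0, 349.0], [469.0, 123.0]] [[373. 545.]
 [371. 533.]]
```

View pics/scene5d.png

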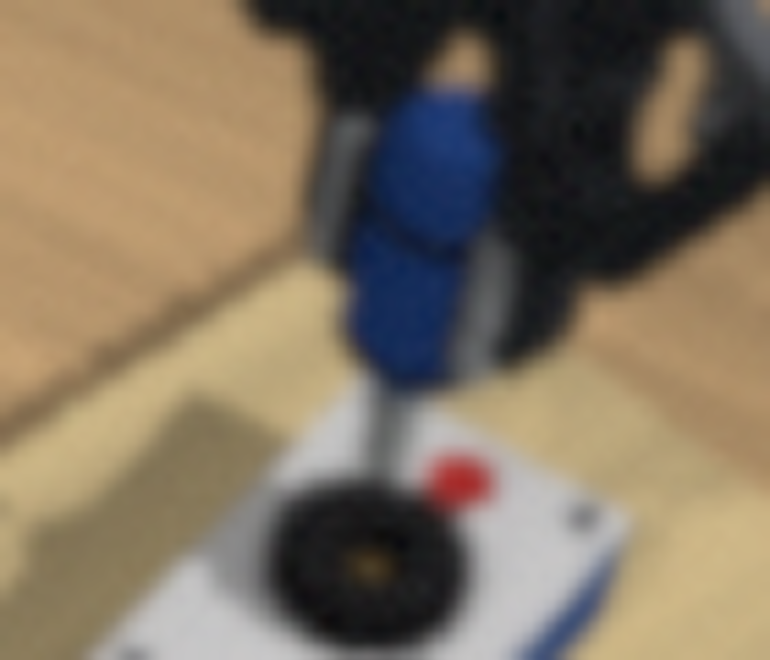

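```bash
python3 - <<'E'
from fit import *
for z in (.048,.06):
  print(z,back("top",tj((272,317)),z),back("scene",px((370,566),355,195,11),z))
im=cv2.imread("pics/scene0.png")[:,:,::-1]; crop(im,358,222,60,55,12,f"pics/scene0d.png")
im=cv2.imread("pics/top0.png")[:,:,::-1]; crop(im,170,230,40,45,13,f"pics/top0d.png")
E
```

```text
0.048 [[0.53928816 0.14958539 0.048     ]] [[0.53432446 0.14775192 0.048     ]]
0.06 [[0.53721133 0.14753874 0.06      ]] [[0.54449345 0.15113668 0.06      ]]
```

View pics/scene0d.png

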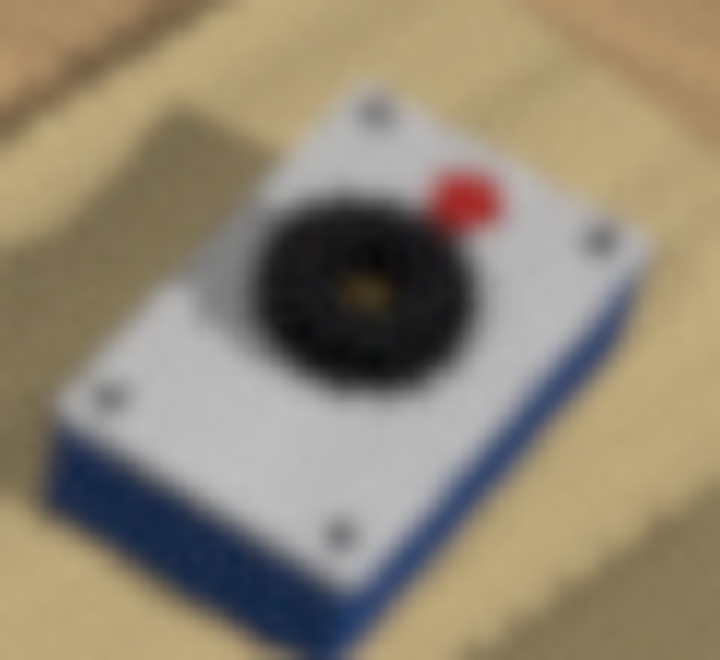

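View pics/top0d.png

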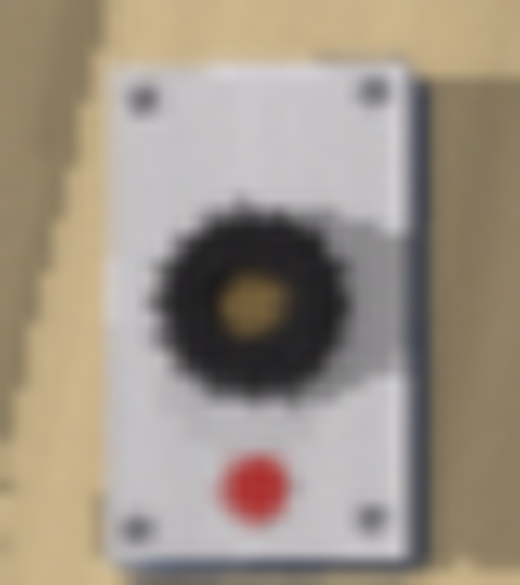

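```bash
python3 - <<'E'
from fit import *
t=px(np.mean([(142,99),(374,92),(137,529),(371,519)],0),170,230,13); s=px(np.mean([(375,112),(600,242),(340,537),(110,399)],0),358,222,12)
print("screws centre z.046 top",back("top",t,.046),"scene",back("scene",s,.046))
t=px(np.mean([(103,65),(410,62),(415,562),(100,562)],0),170,230,13); s=px(np.mean([(365,75),(655,240),(365,590),(55,415)],0),358,222,12)
print("lid centre",back("top",t,.046),"scene",back("scene",s,.046))
tt=back("top",px([(142,99),(374,92),(137,529),(371,519)],170,230,13),.046)[:,:2]
ss_=back("scene",px([(340,537),(110,399),(600,242),(375,112)],358,222,12),.046)[:,:2]
for a in (tt,ss_): d=(a[0]-a[2]+a[1]-a[3]); e=(a[0]-a[1]+a[2]-a[3]); print("yaw",np.arctan2(d[1],d[0]),np.arctan2(-e[0],e[1]),np.hypot(*d)/2,np.hypot(*e)/2)
# tip: line of sight in scene
print("tip if z=.082",back("scene",px((383,487),355,195,11),.082),back("scene",px((383,487),355,195,11),.078))
# predicted knob ellipse centre at z=.06 for (.5395,.149): top pixel
print((proj("top",[[.5395,.149,.06],[.5395,.149,.048]])-[170,230]+.5)*13-.5,(proj("scene",[[.5395,.149,.06],[.5395,.149,.048]])-[358,222]+.5)*12-.5)
a=np.linspace(0,6.28,60); ring=np.c_[.5395+.018*np.cos(a),.149+.018*np.sin(a),0*a+.06]; r0=ring.copy(); r0[:,2]=.046
for n,o,k in (("top",[170,230],13),("scene",[358,222],12)):
  for rr in (ring,r0):
    p=(proj(n,rr)-o+.5)*k-.5; print(n,p.min(0).round(),p.max(0).round())
E
```

```text
screws centre z.046 top [[0.5386263  0.14937914 0.046     ]] scene [[0.53970125 0.14877663 0.046     ]]
lid centre [[0.53800626 0.14921073 0.046     ]] scene [[0.5408173  0.15011224 0.046     ]]
yaw -0.058405914724717574 -0.05565006605906836 0.08602862598348952 0.04630226898426954
yaw -0.05315708798635726 -0.06795001277976616 0.08630600466433011 0.04622068944028676
tip if z=.082 [[0.54474231 0.15009646 0.082     ]] [[0.54125337 0.1489291  0.078     ]]
[[245.00859069 294.20528843]
 [255.89388621 303.67796371]] [[370.57902068 270.09656168]
 [359.74120249 314.98083694]]
top [154. 204.] [336. 385.]
top [167. 216.] [348. 395.]
scene [265. 192.] [477. 351.]
scene [253. 244.] [463. 403.]
```

```bash
python3 - <<'E'
from h import *
plan([.539,.1492,.109],1.318)
E
```

```text
t 6.1167 tcp [0.5405 0.1479 0.1257] x [ 0.009 -0.007 -1.   ] zyaw 1.3169 gap 0.305 F [ 0.34 -0.26 -0.78] q [ 0.07  0.59  1.7  -0.01  0.85 -1.24]
shift [0.0167 0.002  0.001 ]
turn about x -0.0011 (x down: -dyaw)
```

Emit:
{"api": "step_arm", "payload": {
  "commands": [
    [0.008,0.0018,0.001,0],
    [0.0167,0.0018,0.001,0],
    [0.0167,0.0018,0.001,0],
    [0.0167,0.0018,0.001,0]
  ]
}}

```text
t: 6.45
tcp_pos: [0.5385, 0.1488, 0.1083]
tool_rot: [-0.436, 0.559, 0.429, 0.56]
force: [-0.3, 0.4, -0.5]
finger_gap: 0.304
```

```bash
python3 - <<'E'
from h import *
plan([.539,.1492,.101],1.318)
im=optics.snapshot("scene"); crop(im,355,195,70,60,11,f"pics/scene6.png")
im=optics.snapshot("top"); crop(im,165,225,50,50,11,f"pics/top6.png")
plan([.539,.1492,.101],1.318)
p=(proj("scene",[[.5392,.149,.06],[.5395,.149,.066]])-[355,195]+.5)*11-.5;print(p)
E
```

```text
t 6.45 tcp [0.5385 0.1488 0.1083] x [ 0.007 -0.007 -1.   ] zyaw 1.3165 gap 0.304 F [-0.31  0.37 -0.46] q [ 0.07  0.61  1.71 -0.01  0.81 -1.24]
shift [ 0.0073 -0.0003  0.0005]
turn about x -0.0015 (x down: -dyaw)
t 6.55 tcp [0.5392 0.1491 0.1089] x [ 0.009 -0.007 -1.   ] zyaw 1.3168 gap 0.305 F [-0.08  1.28 -0.34] q [ 0.07  0.61  1.71 -0.01  0.81 -1.24]
shift [0.0079 0.0003 0.0001]
turn about x -0.0012 (x down: -dyaw)
[[373.42422649 543.57719127]
 [377.68738389 523.70866971]]
```

View pics/scene6.png

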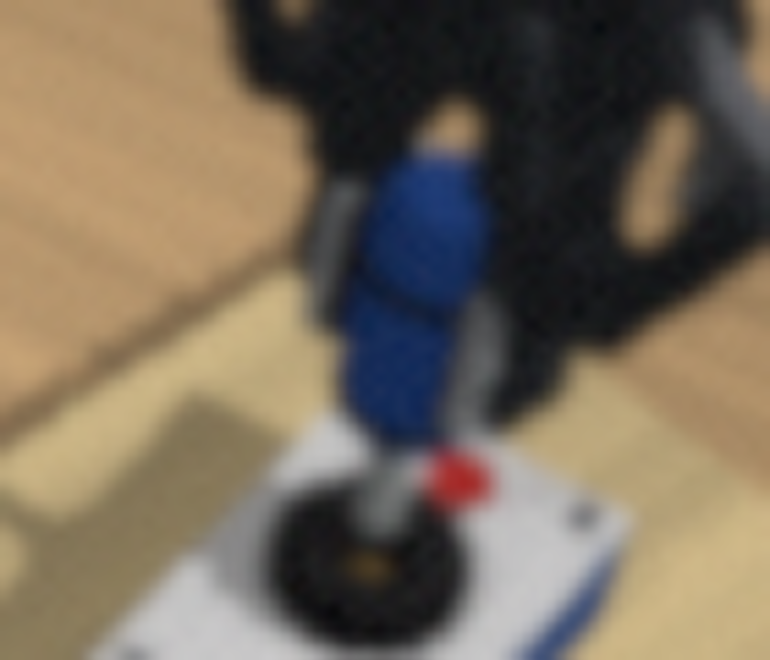

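View pics/top6.png

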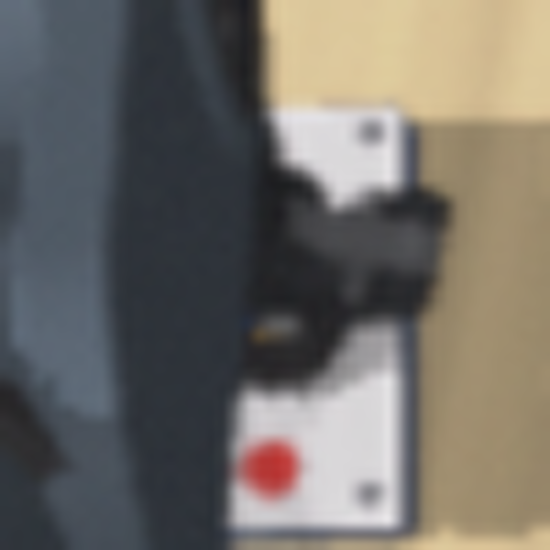

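```bash
python3 - <<'E'
from h import *
im=optics.snapshot("top"); cv2.imwrite("pics/top7.png",im[:,:,::-1])
x0,y0,k=180,238,22
c=cv2.resize(im[y0:y0+26,x0:x0+30,::-1],None,fx=k,fy=k,interpolation=cv2.INTER_NEAREST)
c=np.clip(c.astype(float)*1.6,0,255).astype(np.uint8)
s=telemetry.sense(); M=R.from_quat(s["tool_rot"]).as_matrix(); tcp=np.array(s["tcp_pos"]); print(tcp)
a=np.linspace(0,2*np.pi,40)
def ring(cn,r,col):
    P=np.array([[cn[0]+r*np.cos(t),cn[1]+r*np.sin(t),cn[2]] for t in a]); p=((proj("top",P)-[x0,y0]+.5)*k).astype(int); cv2.polylines(c,[p],True,col,1)
ring([.5392,.149,.06],.018,(0,255,0));ring([.5392,.149,.06],.007,(0,255,0));ring([.5392,.149,.048],.007,(255,255,0))
ring(tcp+M[:,0]*.043,.003,(0,0,255));ring(tcp+M[:,0]*.011,.0045,(255,0,255))
cv2.imwrite("pics/top7c.png",c)
E
```

```text
[0.539291   0.14912413 0.10905158]
```

View pics/top7c.png

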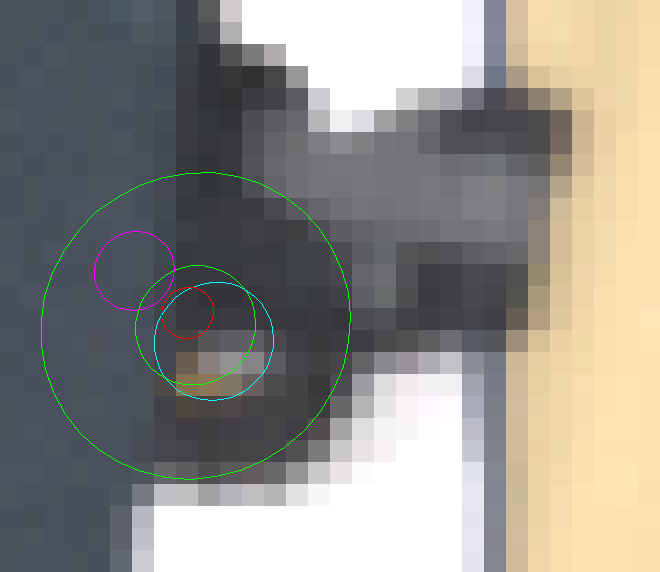

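```bash
cat > ov.py <<'E'
from h import *
def ov(n,im,x0,y0,w,h,k,rings,out,gain=1.5):
    c=cv2.resize(im[y0:y0+h,x0:x0+w,::-1],None,fx=k,fy=k,interpolation=cv2.INTER_NEAREST)
    c=np.clip(c.astype(float)*gain,0,255).astype(np.uint8); a=np.linspace(0,2*np.pi,40)
    for cn,r,col in rings:
        P=np.array([[cn[0]+r*np.cos(t),cn[1]+r*np.sin(t),cn[2]] for t in a]); p=((proj(n,P)-[x0,y0]+.5)*k).astype(int); cv2.polylines(c,[p],True,col,1)
    cv2.imwrite(out,c)
E
python3 - <<'E'
from ov import *
im=optics.snapshot("scene"); cv2.imwrite("pics/scene7.png",im[:,:,::-1])
s=telemetry.sense(); M=R.from_quat(s["tool_rot"]).as_matrix(); tcp=np.array(s["tcp_pos"]); print(tcp)
k=(.5392,.149)
ov("scene",im,368,205,40,52,11,[([*k,.06],.018,(0,255,0)),([*k,.06],.007,(0,255,0)),([*k,.048],.007,(255,255,0)),(tcp+M[:,0]*.043,.003,(0,0,255)),(tcp+M[:,0]*.011,.0045,(255,0,255)),(tcp+M[:,0]*.011,.014,(255,0,255)),(tcp-M[:,0]*.047,.014,(255,0,255))],"pics/scene7c.png")
E
```

```text
[0.53932591 0.14918649 0.10916219]
```

View pics/scene7c.png

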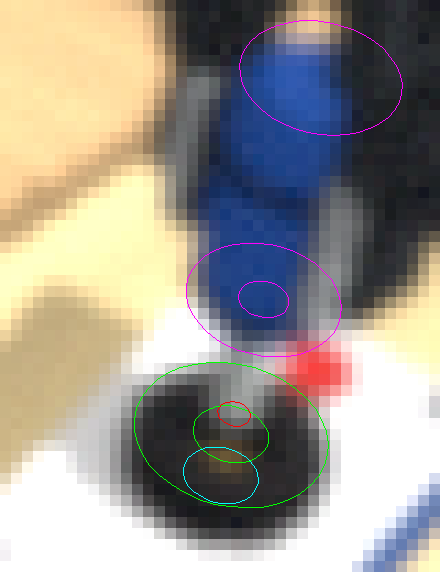

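```bash
python3 - <<'E'
from h import *
t0=np.array([.5396,.1489,.066])
J=lambda n:np.array([(proj(n,t0+e)-proj(n,t0))[0]*1000/1 for e in np.eye(3)*.001]).T/1000*1  # px per mm
for n in("top","scene"): print(n,(J(n)).round(2).tolist())
A=np.r_[J("top"),J("scene")]; b=np.array([2.5,1.95,0,0]); 
x,r,_,_=np.linalg.lstsq(A,b,rcond=None); print(x,A@x-b)
E
```

```text
top [[-0.02, -0.39, -0.07], [-0.39, 0.04, -0.06]]
scene [[-0.23, 0.43, 0.08], [0.29, 0.22, -0.32]]
[-5.19710099 -3.07914426 -6.77016914] [-0.71138278  0.3702426  -0.63939282 -0.06719874]
```

The scene overlay puts the tip on the knob axis. The top overlay shows grey metal at (240,360), about 2 px off the prediction at (187,313). The two views disagree, so I'll go to a spot where both cameras see the tip and measure it there before inserting.

Emit:
{"api": "step_arm", "payload": {
  "commands": [
    [-0.02,0,0,0],
    [-0.04,0,0,0],
    [-0.05,-0.05,0.05,-0.25],
    [-0.06,-0.12,0.16,-0.5],
    [-0.06,-0.12,0.17,-0.75],
    [-0.06,-0.12,0.17,-0.98],
    [-0.06,-0.12,0.17,-0.98],
    [-0.06,-0.12,0.17,-0.98]
  ]
}}

```text
t: 7.32
tcp_pos: [0.7036, 0.2898, 0.1707]
tool_rot: [0.615, -0.356, -0.603, -0.362]
force: [0.6, 0.4, 0.9]
finger_gap: 0.304
```

Emit:
{"api": "step_arm", "payload": {
  "commands": [
    [0,0,0,-0.15],
    [0,0,0,-0.15],
    [0,0,0,-0.15],
    [0,0,0,-0.15]
  ]
}}

```text
t: 7.65
tcp_pos: [0.7032, 0.2899, 0.1704]
tool_rot: [0.64, -0.311, -0.628, -0.315]
force: [0.2, -0.1, -0.4]
finger_gap: 0.305
```

```bash
python3 - <<'E'
from ov import *
plan([.539,.1492,.16],1.318)
s=telemetry.sense(); M=R.from_quat(s["tool_rot"]).as_matrix(); tcp=np.array(s["tcp_pos"]); tip=tcp+M[:,0]*.043; print(tip)
for n in ("scene","top"):
    im=optics.snapshot(n); cv2.imwrite(f"pics/{n}8.png",im[:,:,::-1]); p=proj(n,tip)[0]; print(n,p)
    x0,y0=int(p[0])-25,int(p[1])-30
    print(x0,y0);ov(n,im,x0,y0,50,48,12,[(tip,.003,(0,0,255)),(tip-M[:,0]*.032,.0045,(255,0,255)),(tip-M[:,0]*.032,.014,(255,0,255)),(tip-M[:,0]*.09,.014,(255,0,255))],f"pics/{n}8c.png")
E
```

```text
t 7.65 tcp [0.7032 0.2899 0.1704] x [ 0.018 -0.002 -1.   ] zyaw 2.225 gap 0.305 F [ 0.17 -0.06 -0.4 ] q [ 0.25  0.77  1.11 -0.01  1.24 -1.98]
shift [ 0.0078  0.216  -0.0115]
turn about x 0.907 (x down: -dyaw)
[0.70403535 0.28974604 0.12744735]
scene [422.87957374 317.15788092]
397 287
top [124.01820605 188.14905736]
99 158
```

View pics/scene8c.png

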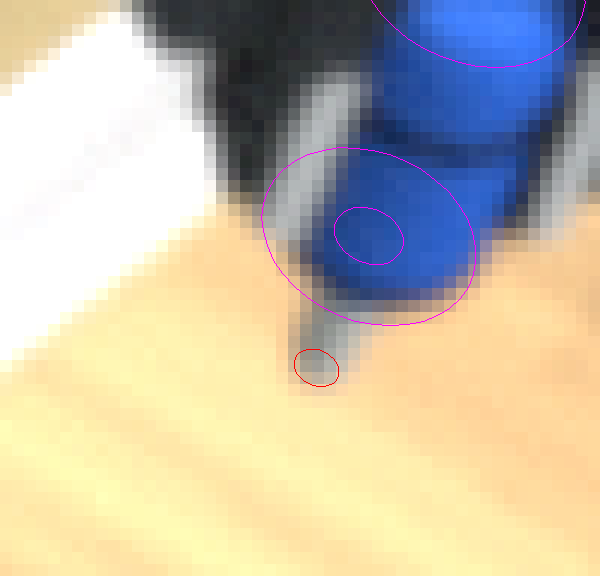

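View pics/top8c.png

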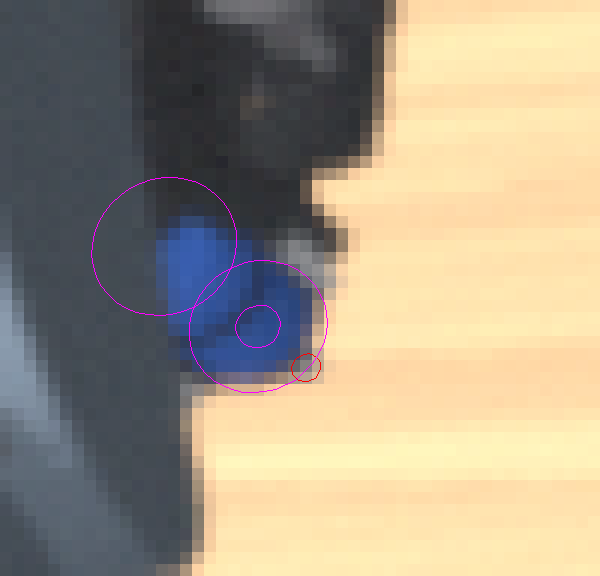

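```bash
python3 - <<'E'
from h import *
tcp=np.array([.5393,.1492,.1092]); z=np.array([.25,.968,0]); y=np.array([-.968,.25,0])
for lab,zz in (("+",1),("-",-1)):
  for h in (0.004,.04):
    P=[tcp+z*zz*d+y*w+np.array([0,0,h]) for d in (.013,.024) for w in (-.011,.011)]
    print(lab,h,((proj("top",P)-[180,238]+.5)*22).round(0).tolist())
im=cv2.imread("pics/top7.png")
print(im[250:258,186:196,::-1].tolist()[4:7])
for r in im[250:258,186:196,::-1]: print([tuple(int(v) for v in c) for c in r])
E
```

```text
+ 0.004 [[14.0, 136.0], [-26.0, 328.0], [-82.0, 120.0], [-123.0, 312.0]]
+ 0.04 [[-51.0, 78.0], [-93.0, 276.0], [-149.0, 63.0], [-192.0, 260.0]]
- 0.004 [[242.0, 172.0], [202.0, 365.0], [338.0, 188.0], [299.0, 380.0]]
- 0.04 [[184.0, 116.0], [142.0, 314.0], [283.0, 132.0], [242.0, 330.0]]
[[[46, 50, 56], [43, 44, 50], [66, 59, 51], [85, 81, 79], [92, 91, 92], [83, 83, 84], [58, 58, 60], [43, 43, 45], [40, 41, 42], [44, 44, 46]], [[46, 51, 56], [48, 46, 45], [83, 71, 50], [87, 74, 58], [80, 74, 65], [64, 61, 60], [48, 47, 49], [43, 42, 43], [37, 36, 38], [49, 48, 50]], [[46, 51, 56], [41, 41, 45], [48, 45, 41], [46, 43, 41], [48, 46, 45], [44, 42, 44], [42, 42, 44], [42, 41, 43], [38, 37, 39], [66, 64, 66]]]
[(46, 51, 57), (40, 43, 48), (34, 36, 38), (35, 36, 39), (34, 35, 39), (38, 38, 41), (38, 38, 42), (40, 42, 44), (41, 42, 45), (44, 45, 48)]
[(45, 49, 55), (40, 43, 47), (35, 35, 38), (31, 32, 34), (32, 33, 36), (34, 35, 38), (37, 37, 40), (37, 39, 40), (36, 37, 40), (40, 41, 44)]
[(44, 50, 57), (40, 43, 47), (34, 35, 38), (35, 36, 39), (37, 38, 40), (37, 38, 41), (35, 36, 38), (34, 35, 37), (36, 36, 39), (35, 34, 38)]
[(46, 51, 58), (41, 43, 48), (44, 42, 43), (54, 54, 55), (59, 58, 61), (59, 59, 62), (46, 46, 48), (38, 38, 41), (36, 36, 38), (37, 38, 41)]
[(46, 50, 56), (43, 44, 50), (66, 59, 51), (85, 81, 79), (92, 91, 92), (83, 83, 84), (58, 58, 60), (43, 43, 45), (40, 41, 42), (44, 44, 46)]
[(46, 51, 56), (48, 46, 45), (83, 71, 50), (87, 74, 58), (80, 74, 65), (64, 61, 60), (48, 47, 49), (43, 42, 43), (37, 36, 38), (49, 48, 50)]
[(46, 51, 56), (41, 41, 45), (48, 45, 41), (46, 43, 41), (48, 46, 45), (44, 42, 44), (42, 42, 44), (42, 41, 43), (38, 37, 39), (66, 64, 66)]
[(45, 49, 54), (43, 43, 45), (39, 38, 40), (39, 39, 41), (41, 39, 43), (43, 41, 44), (43, 42, 44), (41, 39, 42), (50, 48, 50), (104, 102, 104)]
```

```bash
python3 - <<'E'
import cv2
im=cv2.imread("pics/top8.png")
cv2.imwrite("pics/top8w.png",cv2.resize(im[150:300,80:240],None,fx=5,fy=4.0))
E
```

```text
(no output)
```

View pics/top8w.png

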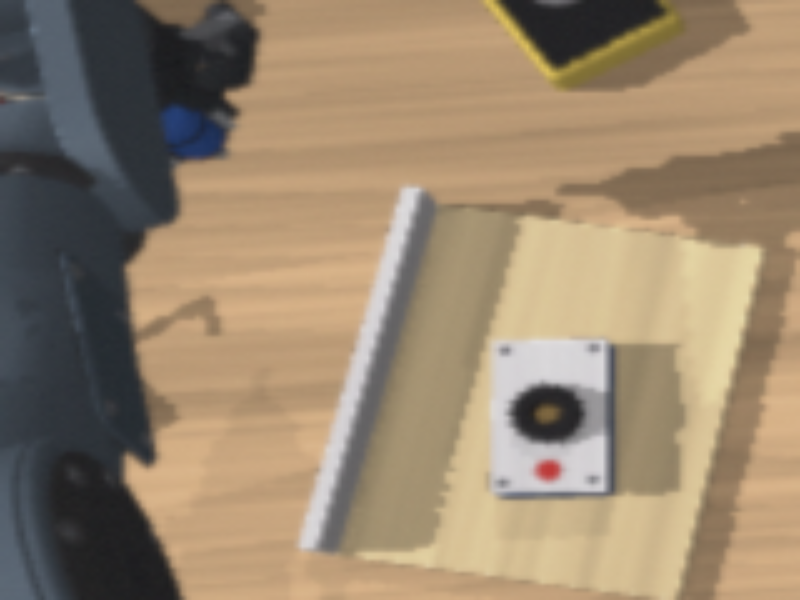

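The grey spot was the corner of the -y finger pad; its projected corners (202,365) and (299,380) match. Here the tip shows at (323,373) in the scene crop against a predicted (316,368), under 1 px off. The driver therefore sits as assumed, and I'll go back over the knob.

Emit:
{"api": "step_arm", "payload": {
  "commands": [
    [0.008,0.216,-0.0115,0.12],
    [0.008,0.216,-0.0115,0.24],
    [0.008,0.216,-0.0115,0.36],
    [0.008,0.216,-0.0115,0.48],
    [0.008,0.216,-0.0115,0.6],
    [0.008,0.216,-0.0115,0.72],
    [0.008,0.216,-0.0115,0.84],
    [0.008,0.216,-0.0115,0.907]
  ]
}}

```text
t: 8.42
tcp_pos: [0.5382, 0.1479, 0.1606]
tool_rot: [-0.436, 0.556, 0.426, 0.565]
force: [0.6, 0.3, -0.1]
finger_gap: 0.309
```

```bash
python3 - <<'E'
from h import *
plan([.539,.1493,.110],1.318)
E
```

```text
t 8.4167 tcp [0.5382 0.1479 0.1606] x [ 0.019 -0.002 -1.   ] zyaw 1.3103 gap 0.309 F [ 0.56  0.26 -0.09] q [ 0.07  0.53  1.68 -0.    0.91 -1.24]
shift [0.0506 0.0005 0.0014]
turn about x -0.0077 (x down: -dyaw)
```

Emit:
{"api": "step_arm", "payload": {
  "commands": [
    [0.02,0.001,0.001,-0.008],
    [0.035,0.001,0.001,-0.008],
    [0.0506,0.001,0.001,-0.008],
    [0.0506,0.001,0.001,-0.008],
    [0.0506,0.001,0.001,-0.008]
  ]
}}

```text
t: 8.83
tcp_pos: [0.538, 0.1487, 0.1098]
tool_rot: [-0.437, 0.555, 0.428, 0.564]
force: [0.1, -0.6, 0.4]
finger_gap: 0.308
```

```bash
cat > tip.py <<'E'
from ov import *
def go(tip,L=.043,yaw=1.318):
    s=telemetry.sense(); M=R.from_quat(s["tool_rot"]).as_matrix(); print("tip now",(np.array(s["tcp_pos"])+L*M[:,0]).round(4)); plan(np.array(tip)-L*M[:,0],yaw)
E
python3 - <<'E'
from tip import *
go([.5392,.149,.056])
s=telemetry.sense(); M=R.from_quat(s["tool_rot"]).as_matrix(); tip=np.array(s["tcp_pos"])+.043*M[:,0]
im=optics.snapshot("scene"); k=(.5392,.149)
ov("scene",im,368,215,40,42,13,[([*k,.06],.018,(0,255,0)),([*k,.06],.007,(0,255,0)),(tip,.003,(0,0,255)),(tip+[0,0,.01],.0045,(0,0,255))],"pics/scene9c.png")
E
```

```text
tip now [0.5387 0.1486 0.0668]
t 8.8333 tcp [0.538  0.1487 0.1098] x [ 0.018 -0.003 -1.   ] zyaw 1.3175 gap 0.308 F [ 0.11 -0.64  0.35] q [ 0.07  0.61  1.72 -0.01  0.8  -1.24]
shift [ 0.0108 -0.0002  0.0005]
turn about x -0.0005 (x down: -dyaw)
```

View pics/scene9c.png

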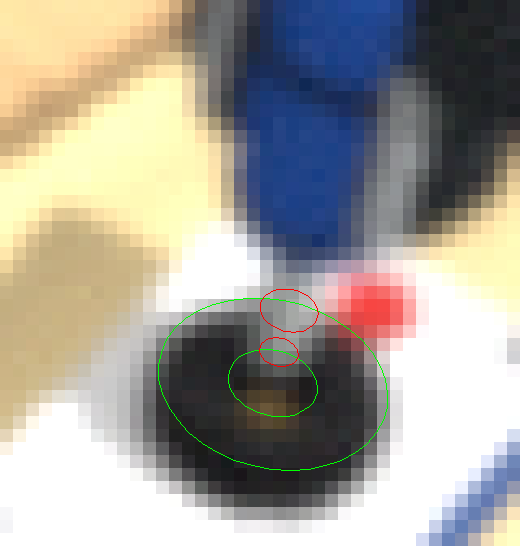

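Emit:
{"api": "step_arm", "payload": {
  "commands": [
    [0.004,-0.0006,-0.0002,0],
    [0.007,-0.0006,-0.0002,0],
    [0.0105,-0.0006,-0.0002,0],
    [0.0105,-0.0006,-0.0002,0]
  ]
}}

```text
t: 9.22
tcp_pos: [0.5392, 0.1485, 0.0998]
tool_rot: [-0.438, 0.554, 0.428, 0.564]
force: [-0.8, 0.2, -1.3]
finger_gap: 0.3
```

```bash
python3 - <<'E'
from tip import *
go([.5394,.1483,.050])
s=telemetry.sense(); M=R.from_quat(s["tool_rot"]).as_matrix(); tip=np.array(s["tcp_pos"])+.043*M[:,0]
im=optics.snapshot("scene"); k=(.5392,.149)
ov("scene",im,368,215,40,42,13,[([*k,.06],.018,(0,255,0)),([*k,.06],.007,(0,255,0)),(tip+[0,0,.01],.0045,(0,0,255))],"pics/scene10c.png")
E
```

```text
tip now [0.54   0.1484 0.0568]
t 9.2167 tcp [0.5392 0.1485 0.0998] x [ 0.019 -0.002 -1.   ] zyaw 1.3176 gap 0.3 F [-0.79  0.21 -1.25] q [ 0.07  0.62  1.72 -0.01  0.78 -1.24]
shift [ 0.0068  0.0007 -0.0002]
turn about x -0.0004 (x down: -dyaw)
```

View pics/scene10c.png

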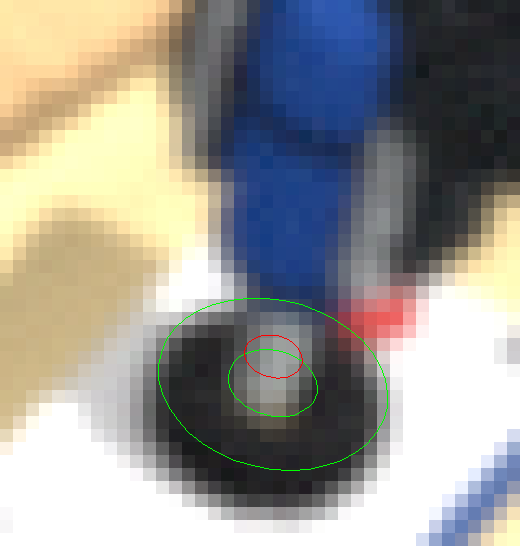

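The shank (275,370) enters the centre of the recess, with no contact force. Going deeper.

Emit:
{"api": "step_arm", "payload": {
  "commands": [
    [0.003,0.0005,0,0],
    [0.0055,0.0005,0,0],
    [0.0065,0.0005,0,0],
    [0.0065,0.0005,0,0]
  ]
}}

```text
t: 9.6
tcp_pos: [0.5386, 0.1486, 0.093]
tool_rot: [-0.438, 0.554, 0.428, 0.564]
force: [-0.0, -0.2, -1.1]
finger_gap: 0.302
```

```bash
python3 - <<'E'
from tip import *
go([.5394,.1483,.048])
im=optics.snapshot("scene"); k=(.5392,.149)
ov("scene",im,368,215,40,42,13,[([*k,.06],.018,(0,255,0)),([*k,.06],.007,(0,255,0))],"pics/scene11c.png")
E
```

```text
tip now [0.5394 0.1485 0.05  ]
t 9.6 tcp [0.5386 0.1486 0.093 ] x [ 0.018 -0.002 -1.   ] zyaw 1.3178 gap 0.302 F [-0.02 -0.22 -1.12] q [ 0.07  0.63  1.73 -0.01  0.76 -1.24]
shift [ 0.002  -0.     -0.0002]
turn about x -0.0002 (x down: -dyaw)
```

View pics/scene11c.png

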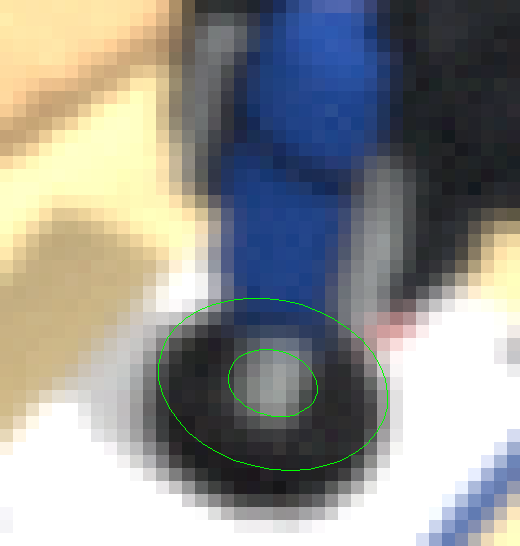

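The tip is about 10 mm deep in the recess. The shank disappears into the knob centre at (273,385) and there is no side load. Now I push towards the fence along tool +z.

Emit:
{"api": "step_arm", "payload": {
  "commands": [
    [0,0,0,0],
    [0.0005,0,0.004,0],
    [0.0005,0,0.01,0],
    [0.0005,0,0.016,0],
    [0.0005,0,0.022,0],
    [0.0005,0,0.028,0],
    [0.0005,0,0.034,0],
    [0.0005,0,0.038,0]
  ]
}}

```text
t: 10.32
tcp_pos: [0.5485, 0.1864, 0.0927]
tool_rot: [-0.438, 0.554, 0.428, 0.564]
force: [0.2, -0.6, -1.6]
finger_gap: 0.298
```

```bash
python3 - <<'E'
from tip import *
go([.5394+.25*.055,.1485+.968*.055,.049])
im=optics.snapshot("scene"); crop(im,335,180,125,140,4.2,"pics/scene12.png")
im=optics.snapshot("top"); crop(im,135,190,110,120,5,"pics/top12.png")
E
```

```text
tip now [0.5493 0.1863 0.0497]
t 10.3167 tcp [0.5485 0.1864 0.0927] x [ 0.019 -0.002 -1.   ] zyaw 1.3184 gap 0.298 F [ 0.16 -0.63 -1.57] q [ 0.14  0.65  1.68 -0.01  0.8  -1.18]
shift [0.0007 0.0001 0.0159]
turn about x 0.0004 (x down: -dyaw)
```

View pics/scene12.png

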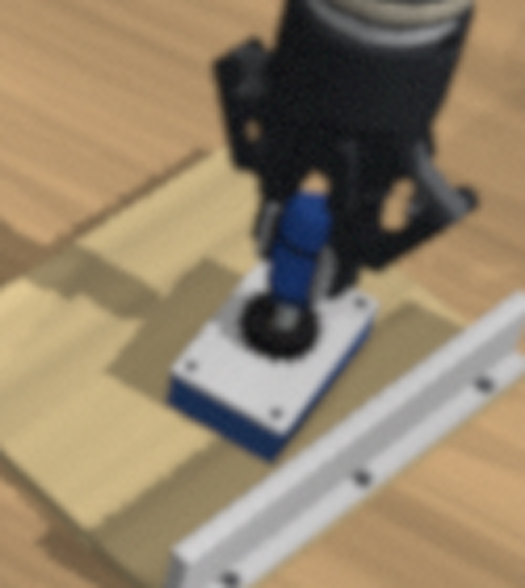

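View pics/top12.png

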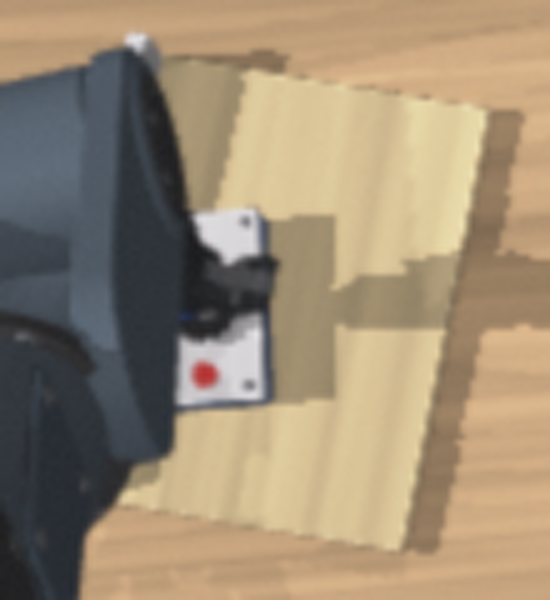

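The box follows with the tip still in the recess. Scene crop: knob at (281,322), leading corner at (272,458), fence not reached yet. Continuing.

Emit:
{"api": "step_arm", "payload": {
  "commands": [
    [0.0005,0,0.004,0],
    [0.0005,0,0.008,0],
    [0.0005,0,0.012,0],
    [0.0005,0,0.015,0],
    [0.0005,0,0.018,0]
  ]
}}

```text
t: 10.83
tcp_pos: [0.5531, 0.204, 0.0924]
tool_rot: [-0.438, 0.554, 0.428, 0.564]
force: [-1.1, -2.7, 0.6]
finger_gap: 0.3
```

Emit:
{"api": "step_arm", "payload": {
  "commands": [
    [0,0,0.002,0],
    [0,0,0.004,0],
    [0,0,0.005,0],
    [0,0,0.005,0]
  ]
}}

```text
t: 11.17
tcp_pos: [0.5543, 0.2091, 0.0923]
tool_rot: [-0.438, 0.554, 0.429, 0.564]
force: [-1.3, -0.9, -0.5]
finger_gap: 0.306
```

```bash
python3 - <<'E'
from tip import *
go([.5394+.25*.065,.1485+.968*.065,.049])
im=optics.snapshot("scene"); crop(im,335,180,125,140,4.2,"pics/scene13.png")
E
```

```text
tip now [0.5551 0.209  0.0493]
t 11.1667 tcp [0.5543 0.2091 0.0923] x [ 0.019 -0.002 -1.   ] zyaw 1.3188 gap 0.306 F [-1.28 -0.88 -0.51] q [ 0.17  0.67  1.64 -0.01  0.82 -1.14]
shift [0.0004 0.     0.0025]
turn about x 0.0008 (x down: -dyaw)
```

View pics/scene13.png

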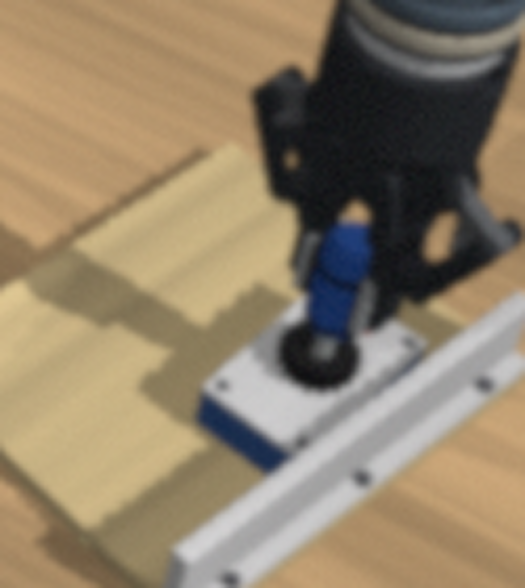

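Emit:
{"api": "step_arm", "payload": {
  "commands": [
    [0,0,0.001,0],
    [0,0,0.002,0],
    [0,0,0.003,0],
    [0,0,0.004,0],
    [0,0,0.004,0]
  ]
}}

```text
t: 11.63
tcp_pos: [0.5553, 0.2132, 0.0923]
tool_rot: [-0.438, 0.554, 0.429, 0.564]
force: [-0.1, -1.6, -0.7]
finger_gap: 0.304
```

Emit:
{"api": "step_arm", "payload": {
  "commands": [
    [0,0,0.001,0],
    [0,0,0.002,0],
    [0,0,0.003,0],
    [0,0,0.003,0]
  ]
}}

```text
t: 11.97
tcp_pos: [0.5549, 0.2146, 0.0921]
tool_rot: [-0.438, 0.555, 0.429, 0.562]
force: [-3.3, -5.4, 1.1]
finger_gap: 0.306
```

```bash
python3 - <<'E'
from tip import *
go([.5394+.25*.067,.1485+.968*.067,.049])
im=optics.snapshot("scene"); crop(im,335,180,125,140,4.2,"pics/scene14.png")
E
```

```text
tip now [0.5556 0.2144 0.0492]
t 11.9667 tcp [0.5549 0.2146 0.0921] x [ 0.016 -0.005 -1.   ] zyaw 1.32 gap 0.306 F [-3.28 -5.36  1.1 ] q [ 0.19  0.67  1.63 -0.01  0.83 -1.13]
shift [ 0.0002 -0.0008 -0.0009]
turn about x 0.002 (x down: -dyaw)
```

View pics/scene14.png

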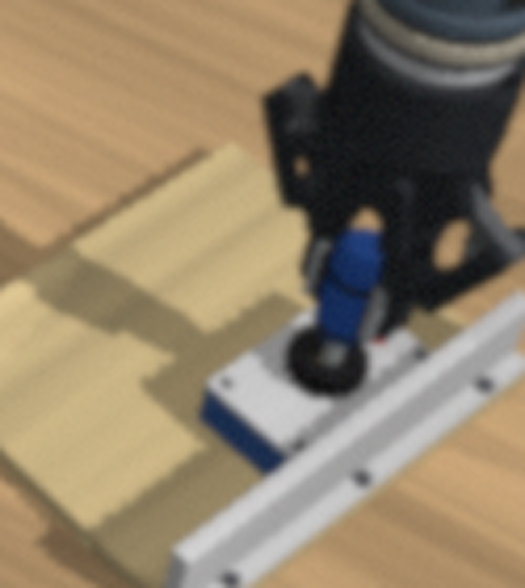

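```bash
python3 - <<'E'
from ov import *
im=optics.snapshot("scene"); cv2.imwrite("pics/scene15.png",im[:,:,::-1])
crop(im,378,245,70,52,11,"pics/scene15c.png")
s=telemetry.sense();print(s["t"],np.round(s["tcp_pos"],4),np.round(s["force"],2))
E
```

```text
12.0667 [0.5549 0.2146 0.0922] [-2.8  -6.59  2.51]
```

View pics/scene15c.png

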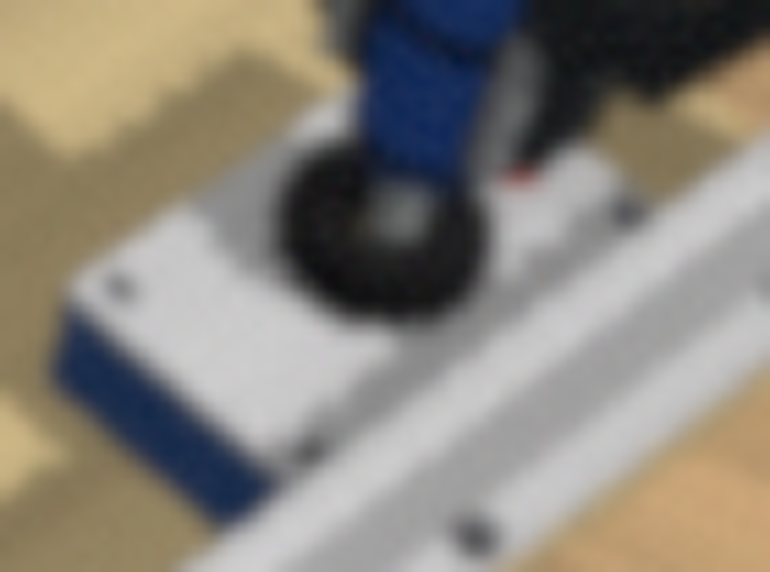

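```bash
python3 - <<'E'
from fit import *
a=back("scene",px([(118,288),(308,448),(628,210)],378,245,11),.046)[:,:2]; jg=np.array([.5574,.1593,-.253])
c,s=np.cos(jg[2]),np.sin(jg[2]); Rj=np.array([[c,s],[-s,c]])
print((Rj@(a-jg[:2]).T).T.round(4)); d=a[1]-a[2]; e=a[1]-a[0]; print("yaw",np.arctan2(d[1],d[0])-jg[2],np.arctan2(-e[0],e[1])-jg[2],np.hypot(*d),np.hypot(*e))
cen=(a[0]+a[2])/2; print("centre jig",Rj@(cen-jg[:2]))
# yaw of fence top edge, same view
E
```

```text
[[ 0.0269  0.0268]
 [ 0.0268  0.072 ]
 [-0.06    0.0726]]
yaw -0.006263578076714127 0.0021954507585079663 0.0868249402523897 0.04525480201328158
centre jig [-0.01651349  0.04966649]
```

The box is flush: from the screws its centre is at jig y 0.0497 (0.050 expected) and its yaw error is about 0.006 rad. I'll now build the slanting push.

Emit:
{"api": "step_arm", "payload": {
  "commands": [
    [0.001,0,0.0018,0],
    [0.002,0,0.002,0],
    [0.0025,0,0.0022,0],
    [0.003,0,0.0022,0],
    [0.003,0,0.0022,0],
    [0.003,0,0.0022,0]
  ]
}}

```text
t: 12.57
tcp_pos: [0.555, 0.2149, 0.091]
tool_rot: [-0.439, 0.556, 0.428, 0.561]
force: [-4.5, -8.0, 12.2]
finger_gap: 0.302
```

```bash
cat > fc.py <<'E'
from tip import *
go([.5556,.2144,.049])
s=telemetry.sense(); f=s["force"]; print("fence",round(.25*f[0]+.968*f[1],2),"along",round(.968*f[0]-.25*f[1],2),"up",round(f[2],2),"tq",np.round(s["ft_torque"],2))
E
python3 fc.py
```

```text
tip now [0.5556 0.2145 0.048 ]
t 12.5667 tcp [0.555  0.2149 0.091 ] x [ 0.015 -0.008 -1.   ] zyaw 1.3213 gap 0.302 F [-4.46 -8.01 12.22] q [ 0.19  0.67  1.63 -0.01  0.83 -1.12]
shift [-0.001  -0.     -0.0001]
turn about x 0.0033 (x down: -dyaw)
fence -8.86 along -2.31 up 12.22 tq [-1.69  0.94 -0.03]
```

Emit:
{"api": "step_arm", "payload": {
  "commands": [
    [0.0018,0.0003,0.0025,0],
    [0.0018,0.0003,0.003,0],
    [0.0018,0.0003,0.0032,0],
    [0.0018,0.0003,0.0032,0],
    [0.0018,0.0003,0.0032,0],
    [0.0018,0.0003,0.0032,0]
  ]
}}

```text
t: 13.07
tcp_pos: [0.555, 0.2152, 0.091]
tool_rot: [-0.441, 0.557, 0.428, 0.559]
force: [-4.0, -10.8, 12.0]
finger_gap: 0.304
```

```bash
python3 fc.py
```

```text
tip now [0.5556 0.2146 0.048 ]
t 13.0667 tcp [0.555  0.2152 0.091 ] x [ 0.013 -0.013 -1.   ] zyaw 1.3234 gap 0.304 F [ -4.   -10.8   11.99] q [ 0.19  0.67  1.63 -0.02  0.83 -1.12]
shift [-0.001  -0.0001 -0.0002]
turn about x 0.0054 (x down: -dyaw)
fence -11.46 along -1.17 up 11.99 tq [-2.27  0.85 -0.06]
```

```bash
python3 - <<'E'
from ov import *
im=optics.snapshot("scene"); cv2.imwrite("pics/scene16.png",im[:,:,::-1])
crop(im,378,245,70,52,11,"pics/scene16c.png")
t=optics.snapshot("top"); cv2.imwrite("pics/top16.png",t[:,:,::-1])
s=telemetry.sense();print(s["t"],np.round(s["tcp_pos"],4),np.round(s["force"],2))
E
```

```text
13.1667 [0.555  0.2152 0.091 ] [ -4.36 -10.82  12.83]
```

View pics/scene16c.png

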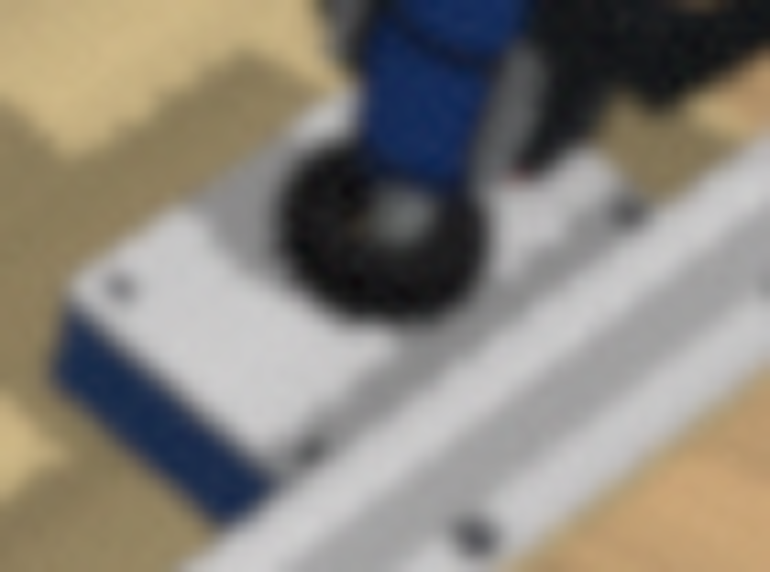

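View pics/scene16.png

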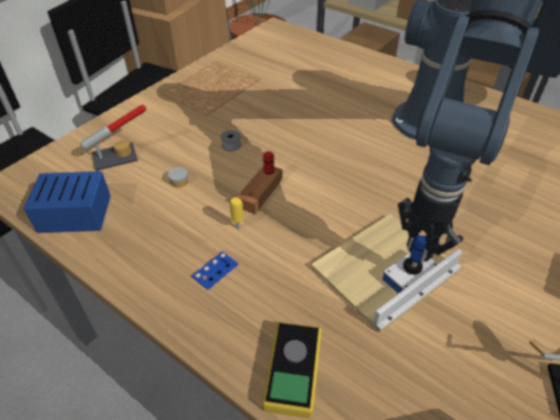

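The lid screws are at the same pixels as before, (118,288), (308,448) and (628,210), so the box is still and flush. The driver is in the knob at (400,215). Red at (268,160), the reel, tin and circuit board have not moved. Handing in.

```bash
python3 - <<'E'
from station import manip, telemetry
print(manip.sign_off()); s=telemetry.sense(); print(s["t"],s["force"],s["tcp_pos"],s["finger_gap"])
E
```

```text
the job is handed in; nothing more can be done
None
the job is handed in; nothing more can be done
```

I lifted the blue driver out of its stand and put its tip in the knob recess. With it I pushed the box until its long side was flush with the fence. I handed in at about 13.2 s, still gripping and pushing; sign-off gives no verdict.

**Last checks:**
- **Push:** the wrist read about 11.5 N towards the fence and 12 to 13 N down. That is the total push, so the fence itself may feel a few newtons less because of drag on the board.
- **Tip:** by the arm's position it was on the recess floor, about 12 mm deep.
- **Box:** measured from the lid screws just before the final firm push, its centre was 0.3 mm short of the flush position and within about 0.006 rad of parallel. In the last picture the screws were at the same pixels.
- **Bystanders:** in the last scene picture the red driver, solder reel, flux tin and circuit board had not visibly moved.

**Disagreement:** before insertion the top picture seemed to show the tip about 5 mm off. I moved aside and looked with both cameras: the grey spot was the corner of a finger pad, and the tip was within 1 px of where I expected it.

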